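Fetch the thermometer from the half-open drawer and shut it in its case

ROBOT

A 6-joint arm with a two-finger parallel gripper is mounted at the origin on the work surface. World frame = base frame: x ahead of the robot, y to its left, z up, the work surface at z = 0. Lengths are in m, angles in rad, forces in N, time in s.
With the tool pointing down it reaches from about 0.35 to 0.775 m from the base axis. Payload 5.5 kg.
Tool frame: the origin (TCP) lies midway between the tips of the shut fingers; the grasp point (between the pads) lies 19 mm behind it (env.hold_point_z is the distance from the TCP to the grasp point, in m); x points along the fingers, y is the direction in which the jaws open and shut, and the axes are right-handed (so a half turn about x gives the same grasp; the last joint's range is limited). The gripper opens to 85 mm and grips with 20 to 120 N. Pads are 22 mm wide; open, the fingers measure 114 mm over their backs; the gripper's body (76 mm by 85 mm) begins 54 mm behind the grasp point. The pads swing forward as they close: fully open they stand 13 mm farther back than shut.
Start: joints at [-1.48, 0.313, 0.046, 1.304, 0, 1.431], TCP at [0.132, -0.56, 0.231] pointing down, gripper open.
Joint ranges: [-2.76, 2.76], [-0.86, 1.69], [-1.03, 1.26], [-2.2, 2.34], [-1.47, 1.5], [-3.14, 3.14]. Speed limits (rad/s): [2.57, 2.57, 3.14, 3.14, 3.14, 3.14].

INTERFACE

Orientations are given as a unit quaternion [w, x, y, z].
In Python, from workcell import env, eyes, job gives the robot as it stands.
- The arm moves only by the tool drive_tool, never from a script. Its argument "increments" is text: rows parted by semicolons, each of 7 numbers parted by spaces: the turn, a rotation vector about the tool's x, y, z in rad, then the shift along the tool's x, y, z in m, then the opening, from 0 (shut) to 1 (fully open). A call has 1 to 12 rows; each row is the pose to reach, as a shift and turn from the pose commanded when the call began, along the tool's axes at that moment; what a row does not reach only later rows make up. A row lasts 1/8 s, in which the tool goes at most 62.5 mm and 10.7 degrees, less where a joint would pass 70% of its speed; a pose out of reach is approached as far as the arm can. A call with a gripper value outside its range is refused whole. The fingers move at their own pace and stop on an object; "newtons" is the grip in N (left out, the last holds). Time passes only in rows, so rows that repeat a pose let the fingers close. It gives the time, the measured TCP pose, the force and the opening at its end, in the units of the state.
- env.get_state(): the state, without advancing time (a new reading comes with each control period).
- eyes.read_camera(name): name is "scene" or "top"; returns the picture (384x512x3 uint8, red, green, blue); there is no depth.
- eyes.camera_info(name): a dict with "camera_matrix" (3x3 intrinsics, pixels), "origin" and "attitude" of the camera in the world. Camera axes: x right, y up, looking along -z (the intrinsics and any distortion apply to the point x, -y, -z); pixel columns grow to the right and rows downward; lengths in m; the calibration is good to about 2 mm. A picture is of the moment at which its call begins. camera_info takes no time and is no camera call.
- job.hand_in(): hands the job in, once; it reports no verdict.
The state is a dict: "clock": time; "joint_pos": joint angles; "qvel": joint speeds; "tau": joint torques, N m; "tcp_pos": TCP position; "orientation": TCP orientation; "wrist_force": force on the tool from outside, world axes, zero at the start; "ft_torque": the same for the moment, N m; "finger_gap": finger opening in m.
Only numpy, scipy, OpenCV 4.12 (cv2) and the standard library are available. Lean on these libraries where they do the work, as an engineer would, in place of code of your own. Each camera call takes 0.05 s, during which the arm holds its last target. There are 200 camera calls.

TASK

Take the stick thermometer out from the back of the half-open nightstand drawer, where it lies partly under the glass top, and lay it flat in the open white hard case beside the nightstand. Once you have let go of it, swing the case's lid over and press down firmly on the shut lid, without crushing it, to make sure it is fully home. Leave the other things in the drawer where they lie.

Things in the scene. Friction and masses are not known exactly. Their poses are not given: they have to be found in the camera images.
- nightstand: Fixed low wooden nightstand (400 mm wide, 320 deep) with a clear glass top, upper drawer half open towards the robot. Origin: on the work surface under the middle of the glass top's front edge; x points into the nightstand (away from the robot), y left, z up. In its front right corner (x -160 to -84, y -168 to -98 mm) the drawer holds a fixed acrylic divider box 26 mm high.
- glass_edge (a point): Middle of the upper front edge of the glass top, 207 mm above the work surface; axes as the nightstand's. The glass is 12 mm thick (z 195 to 207 mm) and covers the full width from this edge backwards (+x).
- drawer_floor (a point): Point on the drawer floor's upper face, 100 mm above the work surface, directly below the glass edge; axes as the nightstand's. From here the drawer's inside runs x -162 to 144 mm and y -170 to 170 mm; side walls 45 mm above the floor; front 16 mm thick, 68 mm above the floor, its bar handle out to x -196 mm.
- thermometer: White stick thermometer, 60 g, 135 mm long: square-cornered handle 92 x 28 mm, 24 mm high, grey display and button on top, then a thin round probe. Origin: underside, mid-length; x along it to the probe tip, z up; handle x -67.5 to 24.5 mm. It lies on the drawer floor, handle to the robot, beside two other long white cases in any order (about 100 mm apart), mostly under the glass.
- butt (a point): Centre of the flat butt end of the thermometer's handle, 12 mm above its underside; x runs towards the probe. It starts 15 to 35 mm in front of the glass edge.
- brush_case: White plastic toothbrush case with rounded edges, 150 x 26 x 24 mm, a plain bar with no probe; to be left alone. Origin: centre of its underside, x along it.
- glasses_case: White plastic spectacle case with rounded edges, 150 x 46 x 28 mm; to be left alone. Origin: centre of its underside, x along it.
- pill_tray: Grey plastic weekly pill tray with seven small lids, 34 x 140 x 22 mm (long along its y), lying near the drawer's front; to be left alone. Origin: centre of its underside.
- ring_dish: Pale pink ceramic ring dish, 76 mm across, 22 mm high, in the drawer; to be left alone. Origin: centre of its underside.
- case: Fixed white plastic hard case base, open on top: 175 mm along x, 98 mm along y, walls 4 mm thick and 22 mm high, inner floor 4 mm above the work surface. Origin: centre of its underside; x along its long side (away from the robot), y towards the hinge side (left). Its lid is hinged along the +y upper edge.
- case_hinge (a point): Middle of the lid's hinge line, on the case's +y upper edge, 22 mm above the work surface; axes as the case's.
- lid_edge (a point): Middle of the lid's free edge at its rim, 98 mm from the hinge line. The lid is a shallow shell 14 mm deep: its outer face is 14 mm from the rim plane (shut: top at 36 mm above the work surface; wide open: facing down).
- lid (a joint): Lid angle in rad: 0 fully shut, grows as it opens towards +y, 1.57 upright, 2.9 leaning far back. It starts wide open (2.5 to 2.75). A stiff hinge holds it wherever it is left.
Mind the look-alikes: they are no part of the job. Leave any brown, purple or turquoise look-alike of the case alone.

How it is judged:
On the way, in this order (a step that is already met when the one before it is completed fails the run):
1. the thermometer is lifted clear of the drawer (z of thermometer in the frame of nightstand above 0.15 m), for 0.1 s.
2. the thermometer lies flat in the open case, let go (x of thermometer in the frame of case between -0.03 and 0.03 m and y of thermometer in the frame of case between -0.04 and 0.04 m and z of thermometer in the frame of case below 0.012 m and angle between thermometer's own z axis and vertical below 0.15 rad and contact force between the fingers and thermometer below 0.1 N and value of joint lid above 1.2 rad and linear speed of thermometer below 0.03 m/s), for 0.2 s.
3. the lid is shut over it and pressed down by the gripper with at least 5 N (x of thermometer in the frame of case between -0.03 and 0.03 m and y of thermometer in the frame of case between -0.04 and 0.04 m and z of thermometer in the frame of case below 0.012 m and angle between thermometer's own z axis and vertical below 0.15 rad and value of joint lid below 0.035 rad and contact force between the fingers and case above 5 N), for 0.2 s.
At the end, for the whole second after the job is handed in: The thermometer lies flat (tilt under 0.15 rad, on the inner floor within 8 mm) inside the case, at rest, the lid is fully shut (within 0.035 rad), and the four other loose things in the drawer are within 30 mm of where they lay (x of thermometer in the frame of case between -0.03 and 0.03 m and y of thermometer in the frame of case between -0.04 and 0.04 m and z of thermometer in the frame of case below 0.012 m and angle between thermometer's own z axis and vertical below 0.15 rad and value of joint lid below 0.035 rad and linear speed of thermometer below 0.02 m/s and distance of each of brush_case, glasses_case, pill_tray, ring_dish from where it was at the start of the episode below 0.03 m); the robot touches nothing.
It fails at once if a bystander in the drawer is moved by 30 mm or more (distance of any of brush_case, glasses_case, pill_tray, ring_dish from where it was at the start of the episode above 0.03 m).
It fails at once if the case or lid is crushed: the robot presses on it with more than 40 N (contact force between any of the arm, the fingers and case above 40 N).
It also fails if it takes over 72 s, if anything falls off the work surface, if the arm or the gripper's body presses on something with over 40 N, if the wrist force passes 120 N, or if a joint passes its speed limit or range.

## Working session

There is one attempt and no reset: what is moved stays moved. The work goes in short steps, Python scripts to look and compute and a tool call to move; the robot and the scene stay as the last step left them, time stands still between calls to the robot, and variables do not carry over. Pictures are saved under pics/ and viewed, about 8 in all and at most 12, crops included, and the job is handed in when it is done.

Besides the shell and the picture viewer there is one more tool, called after ">>>" by a JSON object that holds its "op" and its "data". drive_tool: Moves the arm, as the interface text tells. Its arguments: {"type":"object","properties":{"increments":{"type":"string"},"newtons":{"type":"number"}},"required":["increments"]}

```bash
mkdir -p pics; ls
cat > h.py <<'E'
import numpy as np, cv2
from workcell import env, eyes, job
from scipy.spatial.transform import Rotation as R
def cam(n):
    i=eyes.camera_info(n); q=np.array(i["attitude"],float)
    r=q if q.shape==(3,3) else R.from_quat(q,scalar_first=True).as_matrix()
    return np.array(i["camera_matrix"]),np.array(i["origin"]),r
def ray(n,u,v):
    K,o,r=cam(n); d=np.linalg.solve(K,[u,v,1.]); return o, r@(d*[1,-1,-1])
def at_z(n,u,v,z):
    o,d=ray(n,u,v); return o+d*(z-o[2])/d[2]
def proj(n,p):
    K,o,r=cam(n); c=(r.T@(np.atleast_2d(p)-o).T).T*[1,-1,-1]; c=c@K.T; return c[:,:2]/c[:,2:]
E
python3 - <<'E'
from h import *
for n in("scene","top"):
    print(eyes.camera_info(n)); im=eyes.read_camera(n)
    cv2.imwrite(f"pics/{n}0.png",cv2.resize(im[:,:,::-1],(800,600),interpolation=cv2.INTER_CUBIC)); cv2.imwrite(f"pics/{n}0_raw.png",im[:,:,::-1])
print(env.get_state(), env.hold_point_z)
E
```

```text
pics
{'camera_matrix': array([[498.89063651,   0.        , 260.56960735],
       [  0.        , 498.89063651, 184.51596382],
       [  0.        ,   0.        ,   1.        ]]), 'origin': array([ 1.12370371, -0.794251  ,  0.85707302]), 'attitude': array([0.84715785, 0.46593263, 0.12729504, 0.22141892])}
{'camera_matrix': array([[379.24888553,   0.        , 255.77664521],
       [  0.        , 379.24888553, 187.65949232],
       [  0.        ,   0.        ,   1.        ]]), 'origin': array([0.30464314, 0.17291503, 1.20814428]), 'attitude': array([ 0.70983679,  0.07451938, -0.07499861, -0.69638625])}
{'clock': 0.1, 'joint_pos': array([-1.47960322e+00,  3.13943278e-01,  4.50978072e-02,  1.30364567e+00,
        8.26787195e-06,  1.43120678e+00]), 'qvel': array([ 0.00046928, -0.00162174,  0.00210198,  0.00010775, -0.00144767,
        0.00147476]), 'tau': array([ 2.01819399e-03, -4.81724131e+01,  2.99244869e+01,  1.26866487e-02,
       -2.27638820e-04, -1.82342529e-05]), 'tcp_pos': array([ 0.13148071, -0.55928089,  0.23048998]), 'orientation': array([ 0.08081404,  0.70242155,  0.08201197, -0.70238671]), 'wrist_force': array([0.53318999, 0.78788684, 0.24179878]), 'ft_torque': array([-0.00746232,  0.0025238 , -0.01596694]), 'finger_gap': 0.08500736977616619} 0.0187
```

View pics/scene0.png

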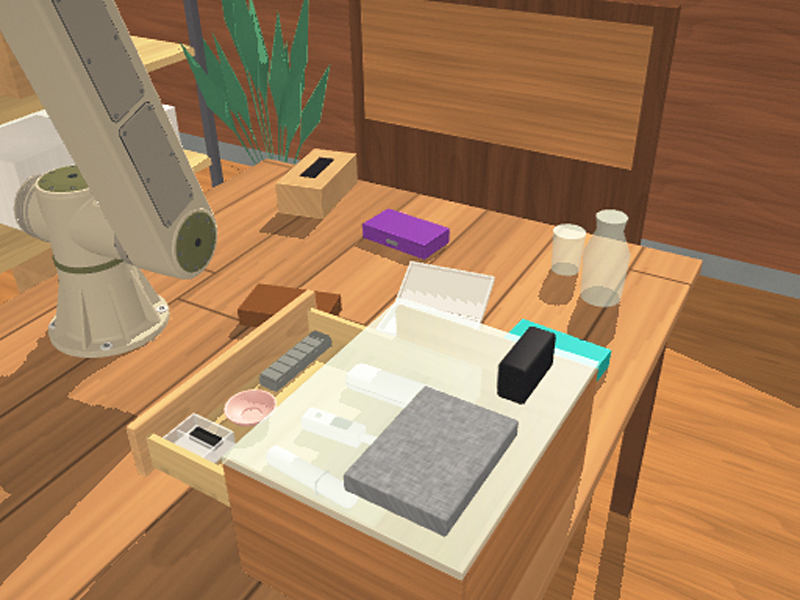

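View pics/top0.png

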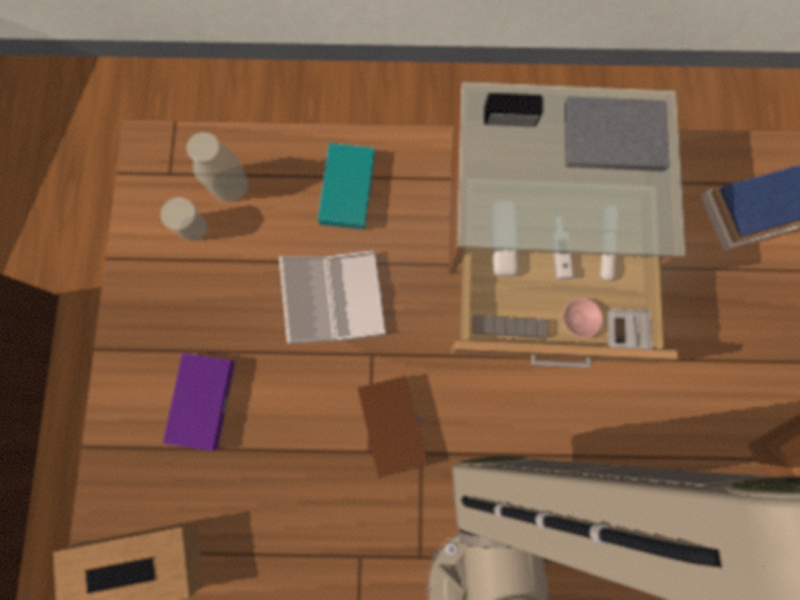

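Run:
```python
import cv2
im=cv2.imread("pics/top0_raw.png")
cv2.imwrite("pics/c1.png",cv2.resize(im[110:230,285:445],None,fx=5,fy=5,interpolation=cv2.INTER_CUBIC))
cv2.imwrite("pics/c2.png",cv2.resize(im[150:230,165:265],None,fx=7,fy=7,interpolation=cv2.INTER_CUBIC))
```

```text
(no output)
```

View pics/c1.png

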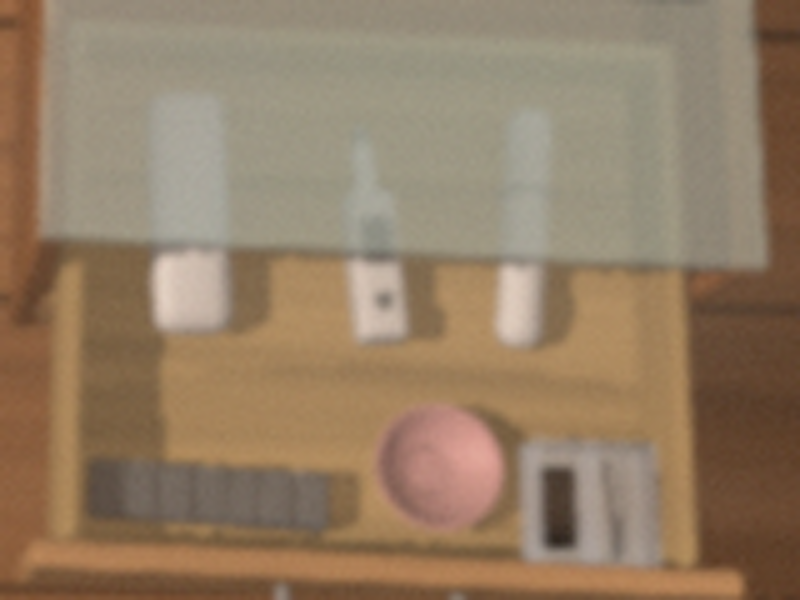

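View pics/c2.png

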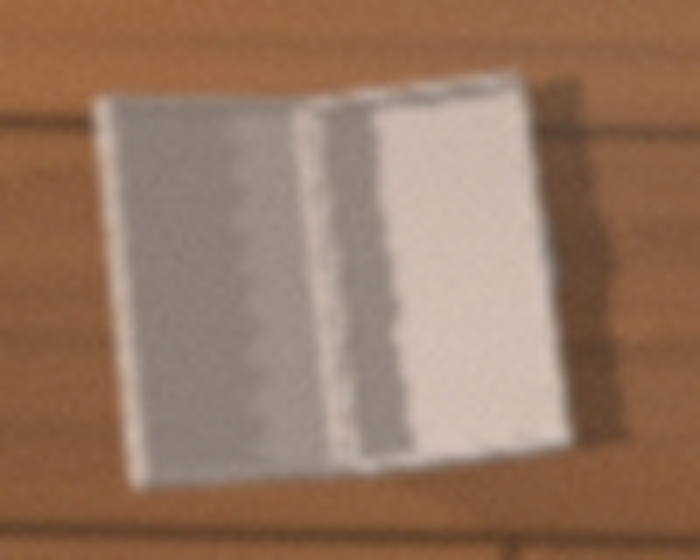

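Run:
```python
from h import *
c1=lambda u,v,z: at_z("top",285+u/5-.4,110+v/5-.4,z)
c2=lambda u,v,z: at_z("top",165+u/7-.43,150+v/7-.43,z)
for n,a in dict(gl=(42,240,.207),gr=(768,268,.207),bl=(354,337,.124),br=(407,337,.124),hl=(347,200,.124),hr=(392,197,.124),tip=(358,130,.112),btn=(384,299,.124),glc=(190,330,.118),brc=(518,345,.118),dish=(441,467,.122)).items(): print(n,c1(*a).round(4))
for n,a in dict(fr=(521,75,.022),nr=(574,440,.022),fl=(300,102,.022),nl=(345,470,.022),lidf=(97,97,.08),lidn=(135,488,.08)).items(): print(n,c2(*a).round(4))
```

```text
gl [0.6064 0.0736 0.207 ]
gr [ 0.5983 -0.3245  0.207 ]
bl [ 0.5756 -0.1182  0.124 ]
br [ 0.5762 -0.1495  0.124 ]
hl [ 0.6599 -0.1171  0.124 ]
hr [ 0.6623 -0.1441  0.124 ]
tip [ 0.7086 -0.1286  0.112 ]
btn [ 0.5991 -0.1368  0.124 ]
glc [ 0.5795 -0.0228  0.118 ]
brc [ 0.5741 -0.2167  0.118 ]
dish [ 0.4992 -0.1665  0.122 ]
fr [0.6497 0.2308 0.022 ]
nr [0.4793 0.2021 0.022 ]
fl [0.6347 0.3327 0.022 ]
nl [0.4637 0.3046 0.022 ]
lidf [0.6191 0.4143 0.08  ]
lidn [0.4465 0.3875 0.08  ]
```

```bash
cat >> h.py <<'E'
def ori(tilt,psi,flip=1,lean=0):
    """tool x down, tilted by `tilt` towards heading psi; jaws across heading"""
    h=np.array([np.cos(psi),np.sin(psi),0]); x=np.sin(tilt)*h-np.array([0,0,np.cos(tilt)]); y=flip*np.array([-h[1],h[0],0])
    return np.c_[x,y,np.cross(x,y)]
def inc(p,Rt,P0=None,R0=None):
    s=env.get_state()
    if P0 is None: P0=s["tcp_pos"]; R0=R.from_quat(s["orientation"],scalar_first=True).as_matrix()
    rv=R.from_matrix(R0.T@Rt).as_rotvec(); d=R0.T@(np.array(p)-P0)
    print("rot",rv.round(3),"shift",d.round(4),"rows>=",round(max(np.linalg.norm(rv)/.187,np.linalg.norm(d)/.0625),1))
E
python3 - <<'E'
from h import *
s=env.get_state(); print(R.from_quat(s["orientation"],scalar_first=True).as_matrix().round(3))
for f in(1,-1):
    G=ori(np.radians(40),.04,f)
    inc([.504,-.137,.30],G); inc([.504,-.137,.224],G); 
    inc([.600,-.133,.110],G,np.array([.504,-.137,.224]),G)
E
```

```text
[[-0.     0.229 -0.973]
 [ 0.002 -0.973 -0.229]
 [-1.    -0.002 -0.   ]]
rot [-2.783 -0.099  1.013] shift [-0.0689 -0.326  -0.4593] rows>= 15.8
rot [-2.783 -0.099  1.013] shift [ 0.0071 -0.3259 -0.4592] rows>= 15.8
rot [0. 0. 0.] shift [0.1491 0.0002 0.0003] rows>= 2.4
rot [0.182 0.696 0.068] shift [-0.0689 -0.326  -0.4593] rows>= 9.1
rot [0.182 0.696 0.068] shift [ 0.0071 -0.3259 -0.4592] rows>= 9.0
rot [0. 0. 0.] shift [ 0.1491 -0.0002 -0.0003] rows>= 2.4
```

>>> {"op": "drive_tool", "data": {"increments": "0.018 0.07 0.007 -0.069 -0.033 -0.046 0.6; 0.036 0.14 0.014 -0.069 -0.065 -0.092 0.6; 0.055 0.21 0.02 -0.069 -0.098 -0.138 0.6; 0.073 0.28 0.027 -0.069 -0.13 -0.184 0.6; 0.091 0.35 0.034 -0.069 -0.163 -0.23 0.6; 0.109 0.42 0.041 -0.069 -0.196 -0.276 0.6; 0.127 0.49 0.048 -0.069 -0.228 -0.322 0.6; 0.146 0.557 0.054 -0.069 -0.261 -0.367 0.6; 0.164 0.626 0.061 -0.069 -0.293 -0.413 0.6; 0.182 0.696 0.068 -0.069 -0.326 -0.459 0.6; 0.182 0.696 0.068 -0.03 -0.326 -0.459 0.6; 0.182 0.696 0.068 0.007 -0.326 -0.459 0.6", "newtons": 40}}

```text
clock: 1.6
tcp_pos: [0.5037, -0.1357, 0.2233]
orientation: [0.01, 0.906, 0.019, -0.422]
wrist_force: [-0.3, -0.0, 1.0]
finger_gap: 0.051
```

Run:
```python
from h import *
s=env.get_state(); print(s)
G=ori(np.radians(40),.04,-1)
inc([.504,-.137,.224],G); inc([.600,-.133,.110],G)
im=eyes.read_camera("top"); cv2.imwrite("pics/t1.png",cv2.resize(im[90:240,270:470,::-1],None,fx=4,fy=4,interpolation=cv2.INTER_CUBIC))
```

```text
{'clock': 1.6, 'joint_pos': array([-0.66848115, -0.23609021, -0.78341046,  0.45589498,  0.43195082,
        2.55694585]), 'qvel': array([-2.45474180e-02,  2.60519652e-01, -6.01332522e-01, -8.49347689e-01,
       -3.91400318e-05, -7.14690884e-04]), 'tau': array([ 8.86116531e-01, -2.17066526e+01,  3.43230450e+01, -3.59437309e+00,
        1.27056777e+00,  8.26886448e-03]), 'tcp_pos': array([ 0.50367545, -0.13570795,  0.22332488]), 'orientation': array([ 0.010163  ,  0.90620112,  0.0190497 , -0.42229533]), 'wrist_force': array([-3.26585006e-01, -4.60936145e-05,  1.02144459e+00]), 'ft_torque': array([-0.01032919,  0.52826895,  0.00103008]), 'finger_gap': 0.05095049034875832}
rot [ 0.004 -0.     0.   ] shift [-0.0003  0.0013 -0.0006] rows>= 0.0
rot [ 0.004 -0.     0.   ] shift [ 0.1487  0.0012 -0.0009] rows>= 2.4
```

View pics/t1.png

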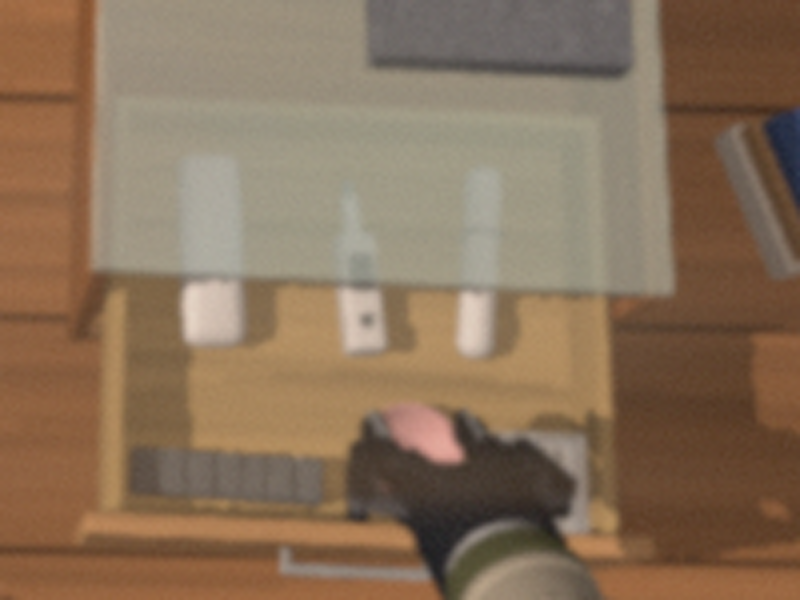

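>>> {"op": "drive_tool", "data": {"increments": "0.004 0 0 0.04 0.001 0 0.6; 0.004 0 0 0.08 0.001 0 0.6; 0.004 0 0 0.11 0.001 -0.001 0.6; 0.004 0 0 0.13 0.001 -0.001 0.6; 0.004 0 0 0.14 0.001 -0.001 0.6; 0.004 0 0 0.147 0.001 -0.001 0.6; 0.004 0 0 0.147 0.001 -0.001 0.6"}}

```text
clock: 2.52
tcp_pos: [0.5991, -0.1349, 0.1125]
orientation: [0.007, 0.906, 0.017, -0.422]
wrist_force: [-1.1, 0.8, 0.5]
finger_gap: 0.0513
```

Run:
```python
from h import *
im=eyes.read_camera("top"); a=cv2.resize(im[130:220,310:430,::-1],None,fx=5,fy=5,interpolation=cv2.INTER_CUBIC)
im=eyes.read_camera("scene"); b=cv2.resize(im[220:340,120:280,::-1],None,fx=5,fy=5,interpolation=cv2.INTER_CUBIC)[:,:]
cv2.imwrite("pics/t2.png",np.vstack([cv2.resize(a,(400,300)),cv2.resize(b,(400,300))]))
```

```text
(no output)
```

View pics/t2.png

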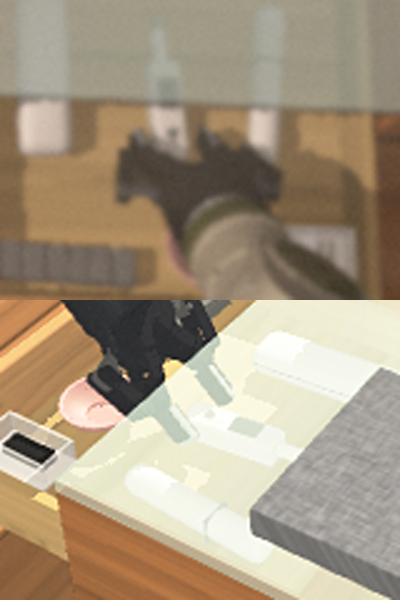

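>>> {"op": "drive_tool", "data": {"increments": "0 0 0 0 0 0 0.3; 0 0 0 0 0 0 0.1; 0 0 0 0 0 0 0.1; 0 0 0 0 0 0 0.1; 0 0 0 0 0 0 0.1; 0 0 0 0 0 0 0.1", "newtons": 45}}

```text
clock: 3.38
tcp_pos: [0.5995, -0.1351, 0.1132]
orientation: [0.008, 0.906, 0.017, -0.422]
wrist_force: [-2.8, -0.6, 6.0]
finger_gap: 0.0269
```

Run:
```python
from h import *
s=env.get_state(); p=s["tcp_pos"]; Rm=R.from_quat(s["orientation"],scalar_first=True).as_matrix()
for d in ([0,0,.012],[0,0,.05],[-.06,-.003,.055],[-.13,-.006,.06],[-.13,-.006,.14]): inc(p+d,Rm)
```

```text
rot [0. 0. 0.] shift [-0.0092 -0.     -0.0077] rows>= 0.2
rot [0. 0. 0.] shift [-0.0383 -0.     -0.0322] rows>= 0.8
rot [0. 0. 0.] shift [-0.0808  0.0008  0.0105] rows>= 1.3
rot [0. 0. 0.] shift [-0.1297  0.0011  0.0609] rows>= 2.3
rot [0. 0. 0.] shift [-0.1909  0.0011  0.0094] rows>= 3.1
```

>>> {"op": "drive_tool", "data": {"increments": "0 0 0 -0.005 0 -0.004 0.1; 0 0 0 -0.015 0 -0.013 0.1; 0 0 0 -0.027 0 -0.023 0.1; 0 0 0 -0.038 0 -0.032 0.1; 0 0 0 -0.05 0 -0.02 0.1; 0 0 0 -0.066 0 -0.005 0.1; 0 0 0 -0.081 0.001 0.01 0.1; 0 0 0 -0.097 0.001 0.027 0.1; 0 0 0 -0.113 0.001 0.044 0.1; 0 0 0 -0.13 0.001 0.061 0.1; 0 0 0 -0.16 0.001 0.035 0.1; 0 0 0 -0.191 0.001 0.009 0.1"}}

```text
clock: 4.88
tcp_pos: [0.4675, -0.1399, 0.2518]
orientation: [0.006, 0.906, 0.017, -0.424]
wrist_force: [1.4, -0.5, -0.0]
finger_gap: 0.0269
```

Run:
```python
from h import *
T=np.radians(40)
c=np.array([.557,.266]); ps=.165; hx=np.array([np.cos(ps),np.sin(ps)])
tg=c+hx*(-.0435)
print(tg)
inc([.469,.09,.26],ori(T,.10,-1)); inc([*tg,.14],ori(T,ps,-1));
G=ori(T,ps,-1); inc([*tg,.02],G,np.array([*tg,.14]),G)
im=eyes.read_camera("scene"); b=im[150:350,80:380,::-1]
cv2.imwrite("pics/t3.png",cv2.resize(b,None,fx=2.6,fy=2.6,interpolation=cv2.INTER_CUBIC))
```

```text
[0.5140908  0.25885502]
rot [-0.051  0.002 -0.039] shift [ 0.0006 -0.2297 -0.0123] rows>= 3.7
rot [-0.101  0.002 -0.08 ] shift [ 0.1259 -0.3965  0.0256] rows>= 6.7
rot [0. 0. 0.] shift [0.0919 0.     0.0771] rows>= 1.9
```

View pics/t3.png

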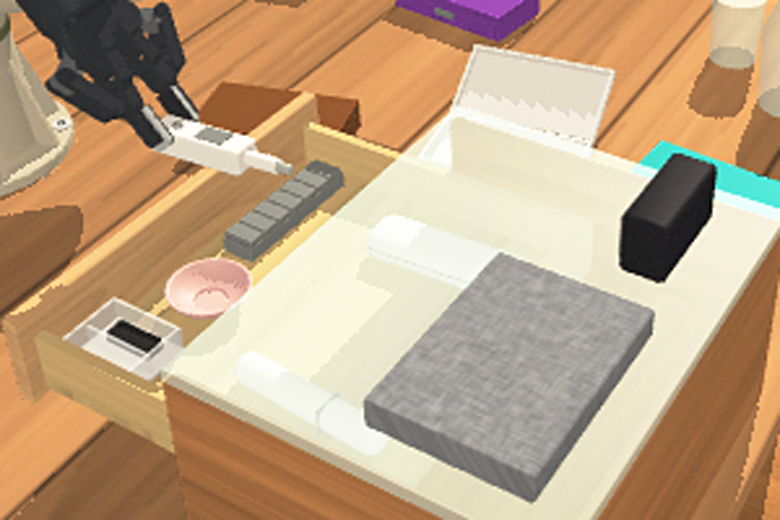

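>>> {"op": "drive_tool", "data": {"increments": "-0.01 0 -0.008 0.004 -0.03 -0.004 0.1; -0.02 0 -0.016 0.008 -0.075 -0.009 0.1; -0.03 0 -0.025 0.013 -0.125 -0.014 0.1; -0.045 0 -0.035 0.019 -0.175 -0.02 0.1; -0.055 0 -0.045 0.024 -0.225 -0.026 0.1; -0.07 0 -0.055 0.029 -0.275 -0.031 0.1; -0.08 0.001 -0.065 0.034 -0.325 -0.037 0.1; -0.09 0.002 -0.073 0.039 -0.37 -0.042 0.1; -0.101 0.002 -0.08 0.042 -0.397 -0.045 0.1; -0.101 0.002 -0.08 0.07 -0.397 -0.02 0.1; -0.101 0.002 -0.08 0.1 -0.397 0.005 0.1; -0.101 0.002 -0.08 0.126 -0.397 0.026 0.1"}}

```text
clock: 6.42
tcp_pos: [0.5262, 0.2115, 0.1377]
orientation: [0.058, 0.9, 0.105, -0.419]
wrist_force: [0.9, 0.3, -0.7]
finger_gap: 0.0268
```

Run:
```python
from h import *
T=np.radians(40); c=np.array([.557,.266]); ps=.165; hx=np.array([np.cos(ps),np.sin(ps)]); tg=c+hx*(-.0435)
G=ori(T,ps,-1)
for z in(.07,.018):inc([*tg,z],G)
K=[]
for n in("scene","top"):
    im=eyes.read_camera(n)[:,:,::-1].copy()
    big=cv2.resize(im,None,fx=4,fy=4,interpolation=cv2.INTER_CUBIC)
    y=np.array([-hx[1],hx[0]])
    P=[[*(c+hx*a*.0875+y*b*.049),.022] for a,b in((1,1),(1,-1),(-1,-1),(-1,1))]
    cv2.polylines(big,[np.int32(proj(n,P)*4+1.5)],True,(0,0,255),1)
    u,v=np.int32(proj(n,[[*c,.06]])[0]*4); K.append(big[max(v-250,0):v+250,max(u-200,0):u+200][:500,:400])
cv2.imwrite("pics/t4.png",np.hstack(K))
```

```text
rot [ 0.067 -0.001  0.036] shift [ 0.0508 -0.0499  0.0435] rows>= 1.3
rot [ 0.067 -0.001  0.036] shift [ 0.0907 -0.0508  0.0769] rows>= 2.1
```

View pics/t4.png

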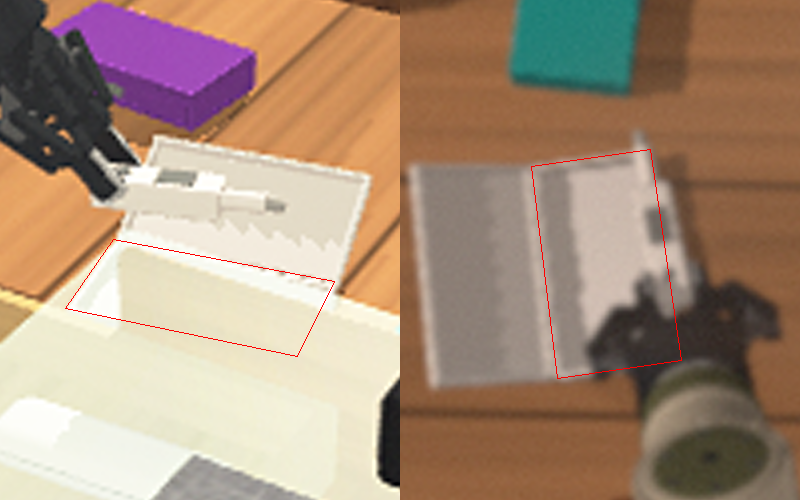

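>>> {"op": "drive_tool", "data": {"increments": "0 0 0 0 0 0 0.1; 0 0 0 0 0 0 0.1"}}

```text
clock: 6.78
tcp_pos: [0.5291, 0.2125, 0.1424]
orientation: [0.057, 0.902, 0.105, -0.416]
wrist_force: [0.1, 0.4, -1.6]
finger_gap: 0.0267
```

Run:
```python
from h import *
T=np.radians(40); c=np.array([.557,.266]); ps=.165; hx=np.array([np.cos(ps),np.sin(ps)]); tg=c+hx*(-.0435)
G=ori(T,ps,-1); s=env.get_state(); print(s["joint_pos"].round(3),s["tcp_pos"]); print(R.from_quat(s["orientation"],scalar_first=True).as_matrix().round(3),G.round(3))
for z in(.12,.07,.018):inc([*tg,z],G)
```

```text
[ 0.252 -0.059 -0.914  0.011 -0.02   3.141] [0.52910923 0.21252497 0.14241101]
[[ 0.632  0.237 -0.738]
 [ 0.142 -0.971 -0.191]
 [-0.762  0.016 -0.648]] [[ 0.634  0.164 -0.756]
 [ 0.106 -0.986 -0.126]
 [-0.766 -0.    -0.643]]
rot [ 0.067 -0.007  0.036] shift [ 0.0142 -0.0489  0.0167] rows>= 0.9
rot [ 0.067 -0.007  0.036] shift [ 0.0523 -0.0497  0.0491] rows>= 1.4
rot [ 0.067 -0.007  0.036] shift [ 0.0919 -0.0505  0.0828] rows>= 2.1
```

Run:
```python
from h import *
G=ori(np.radians(40),.50,-1)
for z in(.14,.02):inc([.5165,.2589,z],G)
```

```text
rot [-0.189 -0.004 -0.18 ] shift [ 0.0005 -0.0481  0.002 ] rows>= 1.4
rot [-0.189 -0.004 -0.18 ] shift [ 0.0919 -0.05    0.0797] rows>= 2.1
```

>>> {"op": "drive_tool", "data": {"increments": "-0.05 0 -0.05 0 -0.012 0 0.1; -0.1 0 -0.09 0 -0.024 0.001 0.1; -0.145 -0.002 -0.135 0 -0.036 0.001 0.1; -0.189 -0.004 -0.18 0 -0.048 0.002 0.1; -0.189 -0.004 -0.18 0 -0.048 0.002 0.1; -0.189 -0.004 -0.18 0 -0.048 0.002 0.1"}}

```text
clock: 7.52
tcp_pos: [0.5153, 0.2585, 0.139]
orientation: [0.105, 0.878, 0.224, -0.41]
wrist_force: [0.0, 0.3, -1.4]
finger_gap: 0.0271
```

Run:
```python
from h import *
G=ori(np.radians(40),.50,-1); print(env.get_state()["joint_pos"].round(3))
for z in(.14,.07,.03,.018):inc([.5165,.2589,z],G)
```

```text
[ 0.238 -0.045 -0.9    0.036  0.167  2.939]
rot [-0.     0.002 -0.   ] shift [ 0.      0.0002 -0.0016] rows>= 0.0
rot [-0.     0.002 -0.   ] shift [0.0537 0.0002 0.0433] rows>= 1.1
rot [-0.     0.002 -0.   ] shift [0.0844 0.0002 0.069 ] rows>= 1.7
rot [-0.     0.002 -0.   ] shift [0.0936 0.0002 0.0767] rows>= 1.9
```

Run:
```python
from h import *
G=ori(np.radians(40),.40,-1)
for z in(.14,.07,.03,.018,.012):inc([.5153,.259,z],G)
```

```text
rot [0.076 0.002 0.064] shift [-0.0006 -0.0005 -0.0008] rows>= 0.5
rot [0.076 0.002 0.064] shift [ 0.0531 -0.0005  0.0441] rows>= 1.1
rot [0.076 0.002 0.064] shift [ 0.0838 -0.0005  0.0698] rows>= 1.7
rot [0.076 0.002 0.064] shift [ 0.093  -0.0005  0.0775] rows>= 1.9
rot [0.076 0.002 0.064] shift [ 0.0976 -0.0005  0.0813] rows>= 2.0
```

>>> {"op": "drive_tool", "data": {"increments": "0.038 0 0.032 0 0 0 0.1; 0.076 0.002 0.064 0 0 0 0.1; 0.076 0.002 0.064 0.018 0 0.015 0.1; 0.076 0.002 0.064 0.036 0 0.03 0.1; 0.076 0.002 0.064 0.053 0 0.044 0.1; 0.076 0.002 0.064 0.07 0 0.058 0.1; 0.076 0.002 0.064 0.084 0 0.07 0.1; 0.076 0.002 0.064 0.084 0 0.07 0.1"}}

```text
clock: 8.52
tcp_pos: [0.5199, 0.2613, 0.0304]
orientation: [0.085, 0.886, 0.18, -0.419]
wrist_force: [0.4, -1.7, -1.3]
finger_gap: 0.0265
```

Run:
```python
from h import *
G=ori(np.radians(40),.40,-1); print(env.get_state()["joint_pos"].round(3))
for z in(.0175,.016):inc([.5153,.259,z],G)
c=np.array([.557,.266]);K=[]
for n in("scene","top"):
    big=cv2.resize(eyes.read_camera(n)[:,:,::-1],None,fx=4,fy=4,interpolation=cv2.INTER_CUBIC)
    u,v=np.int32(proj(n,[[*c,.03]])[0]*4); K.append(big[max(v-250,0):v+250,max(u-200,0):u+200][:500,:400])
cv2.imwrite("pics/t5.png",np.hstack(K))
```

```text
[ 0.292  0.211 -1.026 -0.351  0.069  3.058]
rot [0.    0.011 0.   ] shift [0.0067 0.0003 0.0122] rows>= 0.2
rot [0.    0.011 0.   ] shift [0.0079 0.0003 0.0131] rows>= 0.2
```

View pics/t5.png

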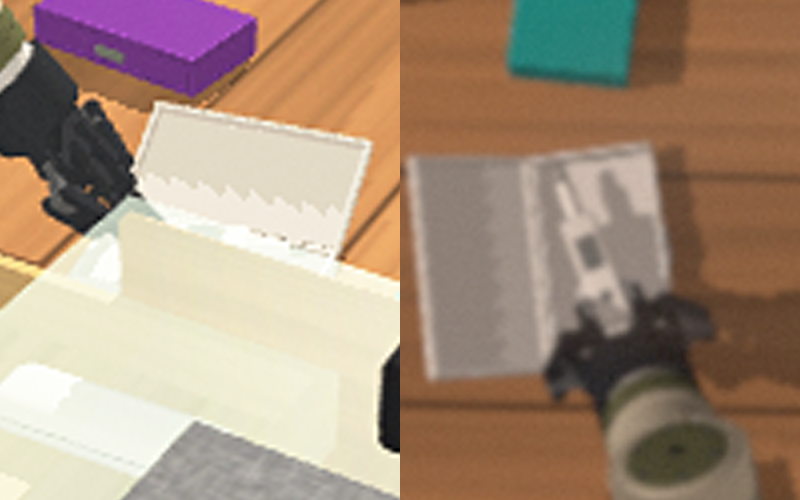

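Run:
```python
from h import *
G=ori(np.radians(39),.40,-1)
for z in(.024,.018):inc([.524,.2625,z],G)
```

```text
rot [ 0.001 -0.008  0.001] shift [0.0084 0.0005 0.0019] rows>= 0.1
rot [ 0.001 -0.008  0.001] shift [0.013  0.0005 0.0057] rows>= 0.2
```

>>> {"op": "drive_tool", "data": {"increments": "0 -0.004 0 0.004 0 0.001 0.1; 0 -0.008 0 0.008 0 0.002 0.1; 0 -0.008 0 0.011 0 0.004 0.1; 0 -0.008 0 0.013 0 0.006 0.1; 0 -0.008 0 0.013 0 0.006 0.1; 0 -0.008 0 0.013 0 0.006 0.1"}}

```text
clock: 9.38
tcp_pos: [0.5234, 0.2629, 0.0174]
orientation: [0.086, 0.884, 0.18, -0.422]
wrist_force: [0.4, 0.6, -0.8]
finger_gap: 0.0268
```

Run:
```python
from h import *
s=env.get_state();print(s["joint_pos"].round(3),s["wrist_force"])
G=ori(np.radians(39),.40,-1)
for z in(.018,):inc([.524,.2625,z],G)
```

```text
[ 0.293  0.25  -1.024 -0.381  0.068  3.058] [ 0.35020902  0.62262308 -0.82997941]
rot [0.001 0.    0.001] shift [-0.0002  0.0006 -0.0007] rows>= 0.0
```

>>> {"op": "drive_tool", "data": {"increments": "0 0 0 0 0 0 0.38; 0 0 0 0 0 0 0.45; 0 0 0 0 0 0 0.45; 0 0 0 0 0 0 0.45; 0 0 0 0 0 0 0.45; 0 0 0 -0.01 0 0 0.45; 0 0 0 -0.025 0 0 0.45; 0 0 0 -0.04 0 -0.01 0.45; 0 0 0 -0.055 0 -0.03 0.45; 0 0 0 -0.075 0 -0.055 0.45; 0 0 0 -0.1 0 -0.08 0.45; 0 0 0 -0.12 0 -0.1 0.45"}}

```text
clock: 10.88
tcp_pos: [0.5255, 0.2638, 0.1761]
orientation: [0.086, 0.885, 0.18, -0.421]
wrist_force: [0.8, -1.1, 0.8]
finger_gap: 0.0384
```

Run:
```python
from h import *
s=env.get_state();print(s["joint_pos"].round(3),s["tcp_pos"])
c=np.array([.557,.266]);K=[]
for n in("scene","top"):
    big=cv2.resize(eyes.read_camera(n)[:,:,::-1],None,fx=5,fy=5,interpolation=cv2.INTER_CUBIC)
    u,v=np.int32(proj(n,[[*c,.03]])[0]*5); v0,u0=max(v-250,0),max(u-230,0); print(n,u0,v0); K.append(big[v0:v0+500,u0:u0+400])
cv2.imwrite("pics/t6.png",np.hstack(K))
```

```text
[ 0.294 -0.076 -0.806  0.16   0.068  3.058] [0.52545991 0.26378201 0.17613106]
scene 1138 772
top 904 687
```

View pics/t6.png

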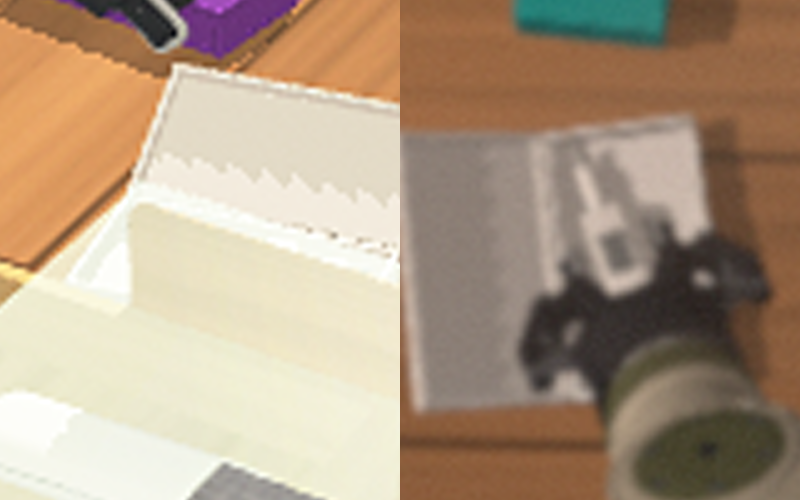

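```bash
cat >> h.py <<'E'
ps=.165; c=np.array([.557,.266]); hx=np.array([np.cos(ps),np.sin(ps)]); hy=np.array([-hx[1],hx[0]]); H=c+hy*.049
def W(x,y,z): return np.array([*(H+hx*x+hy*y),z+.022])   # rel. hinge
E
python3 - <<'E'
from h import *
print("obs scene near",(1138+175)/5,(772+68)/5,"top far",165+97/7-.4,150+97/7-.4,"near",165+135/7-.4,150+488/7-.4)
for th in(2.5,2.55,2.6,2.65,2.7,2.75):
    P=[W(x,-.098*np.cos(th),.098*np.sin(th)) for x in(-.0875,.0875)]
    print(th,proj("scene",P[:1]).round(1),proj("top",P[::-1]).round(1).ravel())
for f in(1,-1):
    G=ori(np.radians(25),ps-np.pi/2,f); inc(W(0,.125,.14),G)
E
```

```text
obs scene near 262.6 168.0 top far 178.45714285714286 163.45714285714286 near 183.88571428571427 219.31428571428572
2.5 [[260.5 163.9]] [181.1 162.4 187.2 218.2]
2.55 [[260.8 164.6]] [180.4 162.9 186.5 218.5]
2.6 [[261.1 165.4]] [179.9 163.4 185.9 218.8]
2.65 [[261.4 166.2]] [179.3 163.8 185.4 219.1]
2.7 [[261.6 167. ]] [178.9 164.3 184.9 219.4]
2.75 [[261.9 168. ]] [178.6 164.8 184.5 219.7]
rot [-1.387 -0.946 -0.177] shift [ 0.0566 -0.1591 -0.0414] rows>= 9.0
rot [ 1.532 -0.181  0.966] shift [ 0.0566 -0.1591 -0.0414] rows>= 9.7
```

>>> {"op": "drive_tool", "data": {"increments": "-0.14 -0.095 -0.018 0.006 -0.016 -0.004 0.1; -0.28 -0.19 -0.035 0.011 -0.032 -0.008 0; -0.42 -0.285 -0.053 0.017 -0.048 -0.012 0; -0.56 -0.38 -0.07 0.023 -0.064 -0.016 0; -0.7 -0.475 -0.089 0.028 -0.08 -0.021 0; -0.83 -0.567 -0.106 0.034 -0.096 -0.025 0; -0.97 -0.66 -0.124 0.04 -0.112 -0.029 0; -1.11 -0.757 -0.142 0.045 -0.128 -0.033 0; -1.25 -0.85 -0.16 0.051 -0.143 -0.037 0; -1.387 -0.946 -0.177 0.057 -0.159 -0.041 0; -1.387 -0.946 -0.177 0.057 -0.159 -0.041 0; -1.387 -0.946 -0.177 0.057 -0.159 -0.041 0"}}

```text
clock: 12.48
tcp_pos: [0.5256, 0.4362, 0.1542]
orientation: [0.642, 0.344, 0.412, -0.547]
wrist_force: [0.4, 0.2, 0.2]
finger_gap: -0.0003
```

Run:
```python
from h import *
s=env.get_state();print(s["joint_pos"].round(3),s["tcp_pos"],W(0,.125,.14),s["finger_gap"])
G=ori(np.radians(25),ps-np.pi/2,1)
inc(W(0,.125,.013),G)
o=np.array([.0024,-.021])
for ph in(2.9,2.8,2.7,2.6,2.5,2.4,2.3,2.2,2.1,2.0,1.9,1.8): print(ph,end=" "); y,z=.099*np.array([-np.cos(ph),np.sin(ph)])+o; inc(W(0,y,z),G,W(0,.125,.013),G)
```

```text
[ 0.731  0.811  0.607  1.621 -0.361  2.182] [0.52555252 0.43617158 0.15420435] [0.52842009 0.43763679 0.162     ] -0.0002953701399697982
rot [0.003 0.002 0.008] shift [ 0.1075  0.0042 -0.0514] rows>= 1.9
2.9 rot [0. 0. 0.] shift [ 0.0205 -0.      0.0196] rows>= 0.5
2.8 rot [0. 0. 0.] shift [ 0.0131 -0.      0.0262] rows>= 0.5
2.7 rot [0. 0. 0.] shift [ 0.0065 -0.      0.0335] rows>= 0.5
2.6 rot [0. 0. 0.] shift [ 0.0005 -0.      0.0414] rows>= 0.7
2.5 rot [0. 0. 0.] shift [-0.0046 -0.      0.0499] rows>= 0.8
2.4 rot [0. 0. 0.] shift [-0.0088 -0.      0.0588] rows>= 1.0
2.3 rot [0. 0. 0.] shift [-0.0122 -0.      0.0682] rows>= 1.1
2.2 rot [0. 0. 0.] shift [-0.0145 -0.      0.0778] rows>= 1.3
2.1 rot [0. 0. 0.] shift [-0.0159 -0.      0.0876] rows>= 1.4
2.0 rot [0. 0. 0.] shift [-0.0164 -0.      0.0975] rows>= 1.6
1.9 rot [0. 0. 0.] shift [-0.0158 -0.      0.1073] rows>= 1.7
1.8 rot [0. 0. 0.] shift [-0.0143 -0.      0.1171] rows>= 1.9
```

>>> {"op": "drive_tool", "data": {"increments": "0 0 0 0.035 0.001 -0.017 0; 0 0 0.004 0.07 0.002 -0.034 0; 0.003 0.002 0.008 0.107 0.004 -0.051 0; 0.003 0.002 0.008 0.107 0.004 -0.051 0"}}

```text
clock: 12.98
tcp_pos: [0.5273, 0.4351, 0.0358]
orientation: [0.643, 0.346, 0.41, -0.546]
wrist_force: [0.6, 0.6, 0.2]
finger_gap: -0.0001
```

>>> {"op": "drive_tool", "data": {"increments": "0 0 0 0.02 0 0.02 0; 0 0 0 0.013 0 0.026 0; 0 0 0 0.0065 0 0.0335 0; 0 0 0 0.0005 0 0.0415 0; 0 0 0 0.0005 0 0.0415 0"}}

```text
clock: 13.6
tcp_pos: [0.5358, 0.4013, 0.056]
orientation: [0.644, 0.349, 0.41, -0.544]
wrist_force: [0.1, -0.3, -0.7]
finger_gap: 0.0002
```

Run:
```python
from h import *
s=env.get_state();print(s["joint_pos"].round(3),(s["tcp_pos"]-W(0,0,0))@np.c_[[*hx,0],[*hy,0],[0,0,1]],s["wrist_force"])
im=eyes.read_camera("scene"); a=cv2.resize(im[110:220,220:370,::-1],None,fx=4,fy=4,interpolation=cv2.INTER_CUBIC); cv2.imwrite("pics/t7.png",a)
```

```text
[ 0.688  0.795  0.338  1.338 -0.375  2.136] [0.00132575 0.08797159 0.03397672] [ 0.08288074 -0.26195788 -0.66200941]
```

View pics/t7.png

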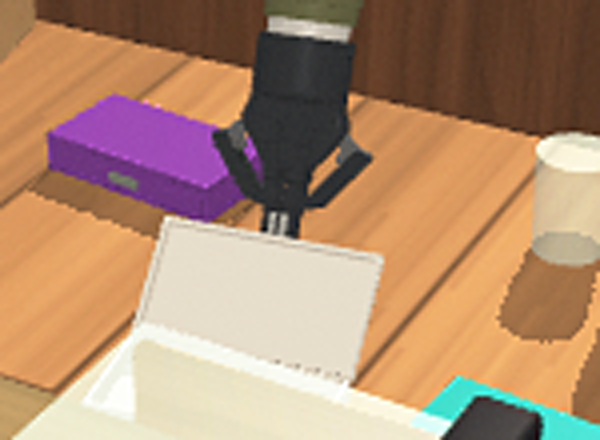

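>>> {"op": "drive_tool", "data": {"increments": "0 0 0 -0.005 0 0.0085 0; 0 0 0 -0.0095 0 0.0175 0; 0 0 0 -0.0125 0 0.027 0; 0 0 0 -0.015 0 0.0365 0; 0 0 0 -0.0165 0 0.046 0; 0 0 0 -0.017 0 0.056 0; 0 0 0 -0.0165 0 0.066 0; 0 0 0 -0.015 0 0.0755 0; 0 0 0 -0.015 0 0.0755 0"}}

```text
clock: 14.78
tcp_pos: [0.5456, 0.3383, 0.0997]
orientation: [0.644, 0.348, 0.41, -0.545]
wrist_force: [-0.6, 0.3, -0.4]
finger_gap: -0.0001
```

Run:
```python
from h import *
s=env.get_state();p=(s["tcp_pos"]-W(0,0,0))@np.c_[[*hx,0],[*hy,0],[0,0,1]];print(s["joint_pos"].round(3),p,s["wrist_force"])
im=eyes.read_camera("scene"); cv2.imwrite("pics/t8raw.png",im[:,:,::-1])
G=ori(0,ps-np.pi/2,1)
inc(W(0,.05,.11),G); inc(W(0,.05,.075),G)
for th in(1.7,1.5,1.3): print(th, -.08*np.cos(th)+.014*np.sin(th)+.011,.08*np.sin(th)+.014*np.cos(th))
```

```text
[ 0.609  0.687  0.246  1.326 -0.392  2.054] [0.00068038 0.02422823 0.07774977] [-0.64016456  0.25291379 -0.39571803]
rot [-0.     0.436 -0.001] shift [-0.0401 -0.0006 -0.0093] rows>= 2.3
rot [-0.     0.436 -0.001] shift [-0.0084 -0.0006 -0.0241] rows>= 2.3
1.7 0.03519086688997653 0.07752936191606014
1.5 0.01930595367904053 0.0807899197516722
1.3 0.003089908305873714 0.08082963843411967
```

Run:
```python
from h import *
G=ori(0,ps-np.pi/2,1); B=W(0,.05,.08); inc(B,G)
for th in np.arange(1.7,-.01,-.1):
    y,z=-.08*np.cos(th)+.014*np.sin(th)+.011,.08*np.sin(th)+.014*np.cos(th)
    print(round(th,1),end=" "); inc(W(0,y,z),G,B,G)
```

```text
rot [-0.     0.436 -0.001] shift [-0.0129 -0.0006 -0.022 ] rows>= 2.3
1.7 rot [0. 0. 0.] shift [0.0025 0.     0.0148] rows>= 0.2
1.6 rot [0. 0. 0.] shift [0.0004 0.     0.0227] rows>= 0.4
1.5 rot [0. 0. 0.] shift [-0.0008  0.      0.0307] rows>= 0.5
1.4 rot [0. 0. 0.] shift [-0.0012  0.      0.0388] rows>= 0.6
1.3 rot [0. 0. 0.] shift [-0.0008  0.      0.0469] rows>= 0.8
1.2 rot [0. 0. 0.] shift [0.0004 0.     0.0549] rows>= 0.9
1.1 rot [0. 0. 0.] shift [0.0024 0.     0.0628] rows>= 1.0
1.0 rot [0. 0. 0.] shift [ 0.0051 -0.      0.0704] rows>= 1.1
0.9 rot [0. 0. 0.] shift [0.0086 0.     0.0778] rows>= 1.3
0.8 rot [0. 0. 0.] shift [0.0129 0.     0.0847] rows>= 1.4
0.7 rot [0. 0. 0.] shift [0.0178 0.     0.0912] rows>= 1.5
0.6 rot [0. 0. 0.] shift [0.0233 0.     0.0971] rows>= 1.6
0.5 rot [0. 0. 0.] shift [0.0294 0.     0.1025] rows>= 1.7
0.4 rot [0. 0. 0.] shift [0.036  0.     0.1072] rows>= 1.8
0.3 rot [0. 0. 0.] shift [0.043  0.     0.1113] rows>= 1.9
0.2 rot [0. 0. 0.] shift [0.0504 0.     0.1146] rows>= 2.0
0.1 rot [0. 0. 0.] shift [ 0.0581 -0.      0.1172] rows>= 2.1
-0.0 rot [0. 0. 0.] shift [0.066 0.    0.119] rows>= 2.2
```

>>> {"op": "drive_tool", "data": {"increments": "0 0.1 0 -0.004 0 -0.012 0; 0 0.22 0 -0.01 0 -0.022 0; 0 0.33 0 -0.013 0 -0.022 0; 0 0.436 0 -0.013 0 -0.022 0; 0 0.436 0 -0.013 0 -0.022 0"}}

```text
clock: 15.45
tcp_pos: [0.5415, 0.3628, 0.1022]
orientation: [0.539, 0.458, 0.539, -0.457]
wrist_force: [0.6, -0.3, -0.2]
finger_gap: -0.0002
```

>>> {"op": "drive_tool", "data": {"increments": "0 0 0 0.0025 0 0.012 0; 0 0 0 0.0005 0 0.0225 0; 0 0 0 -0.001 0 0.0305 0; 0 0 0 -0.001 0 0.039 0; 0 0 0 -0.001 0 0.047 0; 0 0 0 0.0005 0 0.055 0; 0 0 0 0.0025 0 0.063 0; 0 0 0 0.005 0 0.0705 0; 0 0 0 0.0085 0 0.078 0; 0 0 0 0.013 0 0.0845 0; 0 0 0 0.013 0 0.0845 0"}}

```text
clock: 16.82
tcp_pos: [0.5549, 0.2803, 0.0881]
orientation: [0.539, 0.457, 0.54, -0.457]
wrist_force: [0.2, 0.2, -0.5]
finger_gap: -0.0003
```

Run:
```python
from h import *
s=env.get_state();p=(s["tcp_pos"]-W(0,0,0))@np.c_[[*hx,0],[*hy,0],[0,0,1]];print(s["joint_pos"].round(3),p,s["wrist_force"])
im=eyes.read_camera("scene"); a=cv2.resize(im[110:260,210:370,::-1],None,fx=2.5,fy=2.5); b=eyes.read_camera("top")[140:240,165:271,::-1]
cv2.imwrite("pics/t9.png",np.hstack([a,cv2.resize(b,(400,375))]))
```

```text
[ 0.339  0.477 -0.069  1.025  0.     1.744] [ 0.00029727 -0.03452997  0.06608132] [ 0.16523883  0.24135022 -0.49033077]
```

>>> {"op": "drive_tool", "data": {"increments": "0 0 0 0.005 0 0.0065 0; 0 0 0 0.0105 0 0.0125 0; 0 0 0 0.0165 0 0.018 0; 0 0 0 0.023 0 0.0225 0; 0 0 0 0.03 0 0.0265 0; 0 0 0 0.0375 0 0.03 0; 0 0 0 0.043 0 0.0315 0; 0 0 0 0.047 0 0.032 0; 0 0 0 0.047 0 0.032 0"}}

```text
clock: 18.05
tcp_pos: [0.5597, 0.2496, 0.0411]
orientation: [0.539, 0.457, 0.54, -0.457]
wrist_force: [0.2, -0.7, -0.3]
finger_gap: -0.0001
```

>>> {"op": "drive_tool", "data": {"increments": "0 0 0 0.001 0 0 0; 0 0 0 0.002 0 0 0; 0 0 0 0.003 0 0 0; 0 0 0 0.003 0 0 0"}}

```text
clock: 18.55
tcp_pos: [0.5603, 0.2496, 0.0387]
orientation: [0.54, 0.457, 0.54, -0.457]
wrist_force: [-0.1, -0.7, -0.9]
finger_gap: 0.0003
```

Continue pressing in small steps.

>>> {"op": "drive_tool", "data": {"increments": "0 0 0 0.001 0 0 0; 0 0 0 0.002 0 0 0; 0 0 0 0.002 0 0 0; 0 0 0 0.002 0 0 0"}}

```text
clock: 19.05
tcp_pos: [0.5601, 0.2497, 0.0366]
orientation: [0.539, 0.457, 0.54, -0.457]
wrist_force: [-0.0, 0.1, 0.1]
finger_gap: -0.0001
```

>>> {"op": "drive_tool", "data": {"increments": "0 0 0 0.001 0 0 0; 0 0 0 0.001 0 0 0; 0 0 0 0.001 0 0 0"}}

```text
clock: 19.42
tcp_pos: [0.5602, 0.2496, 0.0361]
orientation: [0.54, 0.457, 0.54, -0.457]
wrist_force: [-1.6, -0.5, 4.3]
finger_gap: -0.0003
```

Run:
```python
from h import *
im=eyes.read_camera("scene"); a=cv2.resize(im[110:260,210:370,::-1],None,fx=2.5,fy=2.5); b=eyes.read_camera("top")[140:240,165:271,::-1]
cv2.imwrite("pics/t10.png",np.hstack([a,cv2.resize(b,(400,375))]))
print(env.get_state()["wrist_force"])
```

```text
[-1.6228853  -0.38355392  5.89584312]
```

>>> {"op": "drive_tool", "data": {"increments": "0 0 0 0.0005 0 0 0; 0 0 0 0.001 0 0 0; 0 0 0 0.001 0 0 0; 0 0 0 0.001 0 0 0"}}

```text
clock: 20.02
tcp_pos: [0.5602, 0.2496, 0.0359]
orientation: [0.54, 0.457, 0.54, -0.456]
wrist_force: [-2.9, -2.3, 11.3]
finger_gap: -0.0001
```

>>> {"op": "drive_tool", "data": {"increments": "0 0 0 0.0005 0 0 0; 0 0 0 0.0005 0 0 0; 0 0 0 0.0005 0 0 0; 0 0 0 0.0005 0 0 0"}}

```text
clock: 20.52
tcp_pos: [0.5603, 0.2496, 0.0359]
orientation: [0.54, 0.457, 0.54, -0.456]
wrist_force: [-5.2, -2.5, 14.2]
finger_gap: 0.0002
```

>>> {"op": "drive_tool", "data": {"increments": "0 0 0 0 0 0 0; 0 0 0 -0.003 0 0 0; 0 0 0 -0.02 0 0 0; 0 0 0 -0.06 0 0 0; 0 0 0 -0.11 0 0 0; 0 0 0 -0.16 0 0.02 0; 0 0 0 -0.16 0 0.06 0; 0 0 0 -0.16 0 0.12 0; 0 0 0 -0.16 0 0.18 0; 0 0 0 -0.16 0 0.18 0; 0 0 0 -0.16 0 0.18 0; 0 0 0 -0.16 0 0.18 0"}}

```text
clock: 22.02
tcp_pos: [0.5897, 0.0732, 0.1943]
orientation: [0.54, 0.457, 0.54, -0.456]
wrist_force: [0.3, -0.1, -0.0]
finger_gap: 0.0001
```

Run:
```python
from h import *
im=eyes.read_camera("scene"); a=cv2.resize(im[110:350,120:370,::-1],(400,384),interpolation=cv2.INTER_CUBIC); b=eyes.read_camera("top")[130:230,165:271,::-1]
cv2.imwrite("pics/t11.png",np.hstack([a,cv2.resize(b,(400,384),interpolation=cv2.INTER_CUBIC)]))
```

```text
(no output)
```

View pics/t11.png

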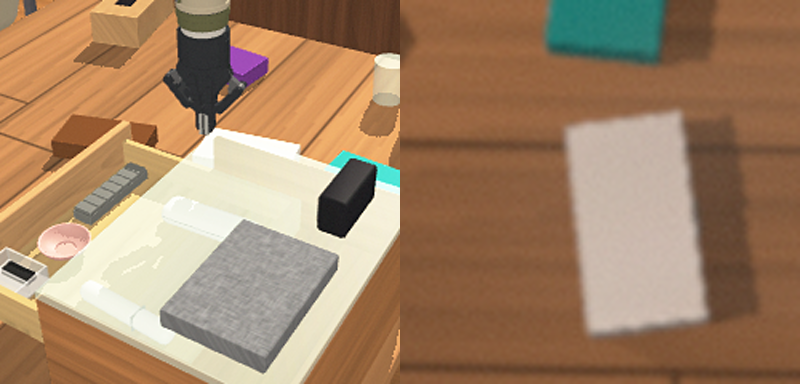

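>>> {"op": "drive_tool", "data": {"increments": "0 0 0 0 0 -0.02 0; 0 0 0 -0.02 0 -0.06 0; 0 0 0 -0.05 0 -0.08 0; 0 0 0 -0.05 0 -0.08 0; 0 0 0 -0.05 0 -0.08 0; 0 0 0 -0.05 0 -0.08 0"}}

```text
clock: 22.88
tcp_pos: [0.5761, 0.1506, 0.2429]
orientation: [0.539, 0.457, 0.54, -0.457]
wrist_force: [0.7, 0.1, 0.6]
finger_gap: -0.0
```

Run:
```python
from h import *
s=env.get_state(); print(s["wrist_force"],abs(s["qvel"]).max()); print(job.hand_in())
```

```text
[0.74940805 0.09100653 0.5661963 ] 0.007371752800601635
the job is handed in; nothing more can be done
None
```

I took the thermometer out from under the glass, laid it in the white case and let go. I then swung the lid shut, pressed on it and handed the job in at about 23 s. The hand-in gave no verdict.

**What my checks showed**
- **Thermometer:** the picture after release showed it inside the case. I lowered it until its underside was about 1 mm above the case floor before opening, so its flatness was not measured directly.
- **Lid:** the fingers met it at a tool height of 36 mm, which is the given shut height. The wrist force reached about 14 N while pressing, above the 5 N needed and below the 40 N limit. The last picture shows the case closed.
- **Other drawer things:** they look unmoved in the last picture, but I did not measure their positions.
- **Robot:** it ended clear of everything, with near-zero wrist force.

**What did not go as planned**
- **Angle in the case:** the last joint reached its limit on the way to the case. The thermometer therefore lies turned about 0.23 rad from the case's long axis.
- **Position in the case:** another joint limit shifted it about 9 mm away from the robot. By my estimate it is still within the allowed position.

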